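Check in the sewing-supplies tray

ROBOT

A 6-joint arm with a two-finger parallel gripper is mounted at the origin on the work surface. World frame = base frame: x ahead of the robot, y to its left, z up, the work surface at z = 0. Lengths are in m, angles in degrees, forces in N, time in s.
With the tool pointing down it reaches from about 0.35 to 0.875 m from the base axis. Payload 4.2 kg.
Tool frame: the origin (TCP) lies midway between the tips of the shut fingers; the grasp point (between the pads) lies 19 mm behind it; z points along the fingers, y is the line along which they close (so a half turn about z gives the same grasp; the last joint's range is limited). The gripper opens to 87 mm and grips with 3 to 60 N. Pads are 19 mm wide; open, the fingers measure 117 mm over their backs; the gripper's body (75 mm by 190 mm) begins 51 mm behind the grasp point.
Start: joints at [84.259, 22.042, 0.453, 0, -68.411, -14.817], TCP at [0.219, 0.585, 0.223] pointing down, gripper open.
Joint ranges: [-179.83, 179.83], [-69.29, 118.12], [-61.27, 80.66], [-181.25, 117.63], [-171.15, -9.14], [-177.46, 177.46]. Speed limits (degrees/s): [159.86, 159.86, 180, 180, 180, 180].

INTERFACE

Orientations are given as [roll, pitch, yaw] about the fixed x, y, z axes, in that order (R = Rz(yaw) Ry(pitch) Rx(roll)).
In Python, from workcell import env gives the robot as it stands. The module is installed in compiled form; this text tells all that it offers. Calls block until the motion is done:
- env.goto(position, orientation): joint-space move of the TCP to a pose.
- env.move_straight(position, rotation=None, rate=0.15, force_limit=None): straight line of the TCP; rotation=None keeps the orientation; rate is the mean speed in m/s. With force_limit (N) it stops when the force on the tool has changed by that much, and returns True; else False.
- env.set_joints(angles): joint-space move.
- env.gripper_to(opening, grasp_force=None): opening from 0.0 (shut) to 1.0 (fully open); grasp_force is the grip in N (None keeps the last); returns when the fingers have stopped.
- env.dwell(seconds).
- env.inverse_kinematics(position, orientation): joint angles nearest the present ones, or None.
- env.read_state(): the state.
- env.grab_frame(name): name is "side" or "top" or "wrist"; returns a dict with "image" (384x512x3 uint8, blue, green, red), "fx", "fy", "cx", "cy" (pixels), "position" and "orientation" of the camera in the world. Camera axes: x right, y up, looking along -z (the intrinsics and any distortion apply to the point x, -y, -z); pixel columns grow to the right and rows downward; lengths in m; the calibration is good to about 2 mm. A picture is of the moment at which its call begins. There is no depth.
A pose or a line that the arm cannot do raises env.Unreachable and nothing moves.
- env.close_job(): hands the job in; it is judged then, once.
Trained networks look in a picture, given as the dict that the camera call returned (one of the last four; its "shot" number tells which), for a name from the list of things; names that differ only in an ending like _2 or _b are one class to them, and where a whole thing is asked for, a point or a joint stands for the part that bears it (a point fixed in the world has none). Each returns a list of dicts, best first, with "score" (0 to 1); they miss things now and then, are a little off and sometimes report something else, mostly with a low value. They report only what shows in the picture. A call takes as long as a camera call.
- env.search_frame(picture, thing): "xyz" ([x, y, z] in m, in world coordinates, good to about 4 mm: the middle of the surface that is visible of it).
- env.trace(picture, thing): "mask" (384x512 bool, what is visible of it).
The state is a dict: "clock": time; "joint_positions": joint angles; "qvel": joint speeds; "joint_torque": joint torques, N m; "position": TCP position; "tool_rot": TCP orientation; "force": force on the tool from outside, world axes, zero at the start; "wrist_torque": the same for the moment, N m; "opening": opening from 0.0 (shut) to 1.0 (fully open); "finger_force": force on a finger pad.
Only numpy, scipy, OpenCV 4.12 (cv2) and the standard library are available. Lean on these libraries where they do the work, as an engineer would, in place of code of your own. Each camera call takes 0.05 s, during which the arm holds its last target. There are 200 camera calls.

TASK

Pack the sewing supplies that stand loose on the bench (those present of thread spool, round tin, rivet jar and square box) upright on the floor of the compartments of the supply tray, turn the tray end for end and slide it, back end first, fully home into the empty bay of the dock. Then take the bar-code scanner and check the tray in: hold the scanner still for two seconds with its window about 10 cm in front of the label on the tray's front, pointing straight at it, and lay the scanner back in its cradle. Leave the bottle and the shears where they are.

Things in the scene. Friction and masses are not known exactly. Their poses are not given: they have to be found in the camera images.
- tray_center (a point): Grey steel supply tray, loose, on four slippery nylon glides: it slides and swivels on the bench with a few newtons (0.4 to 1.3 kg laden). Point: middle of its 236 x 128 mm body, 16 mm above its underside. x runs lengthwise to its plain back end, the end that enters the rails; z up. 4 mm walls, 31 mm high. A runner sticks out 10 mm along each long side, at 10 to 16 mm height.
- tray_panel (a point): Middle of the outer face of the tray's front panel, at its -x end, 31 mm above the bench. The panel is 184 mm wide, 6 mm thick and 58 mm high: wider than the rails, so it cannot enter them. Axes as the tray's.
- tray_pull (a point): Dark bow pull on the front panel. Point: middle of its bar, 162 mm from the tray's middle along its -x, 38 mm above the bench; axes as the tray's. Bar 64 mm long (tray's y), 12 mm thick (x), 14 mm high, with 32 mm free between it and the panel: pinched from above, a finger on either side, it serves to swing, pull or push the tray on the bench.
- tray_label (a point): Middle of the white bar-code label (42 x 30 mm) on the front panel beside the pull, 60 mm from the panel's middle along the tray's -y, 36 mm above the bench. It faces the tray's -x, leaning back 20 degrees. Axes as the tray's.
- compartment1 (a point): Middle of the floor of the tray's first compartment (next to the panel), 7 mm above the bench. The four compartments lie in a row along the tray's x, each 55 mm along x by 120 mm along y; the dividers between them are 25 mm high. Axes as the tray's.
- compartment2 (a point): Middle of the floor of the second compartment; as the first.
- compartment3 (a point): Middle of the floor of the third compartment; as the first.
- compartment4 (a point): Middle of the floor of the fourth compartment, at the back end; as the first.
- dock: Two-bay tray dock of bright steel rails, screwed to the bench, its place differing from start to start. Origin: on the bench, middle of the empty bay's mouth, level with the outer ends of its rails. x points into the bay, the way the tray slides; z up. From 42 mm in, webs 154 mm apart; keeper lips 139 mm apart reach over the tray's runners (underside 24, top 29 mm up). The mouth flares to 172 mm.
- dock_home (a point): Where the tray's middle (its tray_center) lies when it is fully home, its panel against the rail ends: 118 mm inside the mouth, 16 mm above the bench, which is the floor of the bay. Axes as the dock's; the tray's x must point along the dock's x.
- parked_tray (a point): The occupied bay beside the empty one: top of the front panel of the fixed tray that fills it, 61 mm above the bench. Its pull, like the other, sticks out 50 mm before the mouth. Axes as the dock's.
- spool_center (a point): Thread spool, dark thread with pale wooden flanges, standing: round, 46 mm across, 48 mm high. Point: its centre, half-way up. z is its own axis, up when standing. May be absent.
- round_tin_center (a point): Round bare metal tin with a lid, standing: 46 mm across, 36 mm high. Point: its centre, half-way up. z up when standing. May be absent.
- jar_center (a point): Small round glass jar of brass rivets with a black lid, standing: 44 mm across, 46 mm high. Point: its centre, half-way up. z up when standing. May be absent.
- square_box_center (a point): Square brown card box with a lid, standing: 44 x 44 mm, 40 mm high. Point: its centre, half-way up; x and y square to its sides, z up. May be absent.
- scanner_grip (a point): Stick-shaped bar-code scanner (0.16 kg), lying level in its cradle. Point: balance point of its grey handle, 14 mm above its underside. x points along the stick, the way it reads; z up. Handle 34 mm wide, 28 mm high, from -66 to +46 mm along x; then a black head 38 mm wide, 34 mm high, to +86 mm. Grip it across its width. No trigger: it reads by itself when held still.
- scanner_window (a point): Middle of the scanner's reading window, in the front face of its head: 87 mm from the grip point along x, 17 mm above the underside. Axes as the scanner's; it reads along +x, at about 50 to 150 mm.
- cradle_seat (a point): The scanner's black open cradle, fixed to the bench, its place differing from start to start. Point: middle of the seat, 28 mm above the bench, where the scanner's underside rests, its grip point 14 mm above. x along the seat. Two saddles 12 mm long, at -50 and +42 mm along x, with cheeks 42 mm apart, 12 mm higher than the seat; between them the sides are open for the fingers down to 10 mm.
- edge_paint: Bystander: bottle of edge paint, 48 mm across, 110 mm high. Origin: centre of its underside.
- shears: Bystander: pair of shears with black handles, about 200 mm long, 12 mm high, lying flat. Origin: underside, at the pivot.

How it is judged (in metres and radians):
On the way, in this order (a step that is already met when the one before it is completed fails the run):
1. every item present stands upright on the floor of the tray, and the tray is fully home in the empty bay, back end first (x of tray_center in the frame of dock between 0.112 and 0.126 m and y of tray_center in the frame of dock between -0.008 and 0.008 m and z of tray_center in the frame of dock between 0.01 and 0.022 m and x of tray_pull in the frame of dock below 0 m and angle between the x axis of tray_center and the x axis of dock, either way round below 0.06 rad and x of spool_center in the frame of tray_center between -0.118 and 0.118 m and y of spool_center in the frame of tray_center between -0.06 and 0.06 m and z of spool_center in the frame of tray_center between 0.01 and 0.02 m and angle between each of spool_center, round_tin_center, jar_center, square_box_center's own z axis and vertical below 0.15 rad and x of round_tin_center in the frame of tray_center between -0.118 and 0.118 m and y of round_tin_center in the frame of tray_center between -0.06 and 0.06 m and z of round_tin_center in the frame of tray_center between 0.004 and 0.014 m and x of jar_center in the frame of tray_center between -0.118 and 0.118 m and y of jar_center in the frame of tray_center between -0.06 and 0.06 m and z of jar_center in the frame of tray_center between 0.009 and 0.019 m and x of square_box_center in the frame of tray_center between -0.118 and 0.118 m and y of square_box_center in the frame of tray_center between -0.06 and 0.06 m and z of square_box_center in the frame of tray_center between 0.006 and 0.016 m), for 0.3 s.
2. with the tray still home and packed, the scanner is held still, its window 40 to 160 mm before the label and pointing at it (all of step 1 and x of tray_label in the frame of scanner_window between 0.04 and 0.16 m and y of tray_label in the frame of scanner_window between -0.02 and 0.02 m and z of tray_label in the frame of scanner_window between -0.02 and 0.02 m and angle between the x axis of scanner_window and the x axis of tray_center, either way round below 0.5 rad and linear speed of scanner below 0.03 m/s and angular speed of scanner below 0.3 rad/s), for 1.5 s.
At the end, for the whole second after the job is handed in: the tray stands home in the empty bay, back end in (within 6 mm of fully home, square), every item present stands upright on its floor (within 5 mm of height), the scanner lies level in its cradle (within 25 mm along, 8 mm across), and tray and scanner are at rest (all of step 1 and x of scanner_grip in the frame of cradle_seat between -0.025 and 0.025 m and y of scanner_grip in the frame of cradle_seat between -0.008 and 0.008 m and z of scanner_grip in the frame of cradle_seat between 0.008 and 0.02 m and angle between scanner_grip's own z axis and vertical below 0.1 rad and linear speed of each of tray, scanner below 0.02 m/s); the robot touches nothing.
It fails at once if the bottle of edge paint is moved more than 3 cm (distance of edge_paint from where it was at the start of the episode above 0.03 m).
It fails at once if the shears is moved more than 3 cm (distance of shears from where it was at the start of the episode above 0.03 m).
Of spool, round_tin, jar, square_box only 2 to 4 are there at a start; the rules pass over those that are not, and their reading is None.
At some moment in a run one of spool, round_tin, jar, square_box may be knocked a few centimetres aside while the robot is not near it.
Once in a run the grip may slacken for a moment while it holds something.
It also fails if it takes over 210 s, if anything falls off the work surface, if the arm or the gripper's body presses on something with over 40 N, if the wrist force passes 120 N, or if a joint passes its speed limit or range.

## Working session

There is one attempt and no reset: what is moved stays moved. The work goes in short steps, each a Python script; the robot and the scene stay as the last script left them, time stands still between calls to the robot, and variables do not carry over. Pictures are saved under pics/ and viewed, at most 14 in all, crops included, and the job is handed in when it is done.

```bash
mkdir -p pics; ls; python3 - <<'E'
from workcell import env
import cv2, numpy as np
names=["tray_center","tray_panel","tray_pull","tray_label","compartment1","compartment4","dock","parked_tray","spool_center","round_tin_center","jar_center","square_box_center","scanner_grip","scanner_window","cradle_seat","edge_paint","shears"]
ims=[]
for c in ["top","side"]:
    f=env.grab_frame(c); ims.append(f["image"])
    print(c,f["position"],f["orientation"],f["fx"],f["cx"],f["cy"],[k for k in f])
    cv2.imwrite(f"pics/{c}0.png",f["image"])
    for n in names:
        try:
            r=env.search_frame(f,n); print(n,[(np.round(d["xyz"],3).tolist(),round(d["score"],2)) for d in r[:3]])
        except Exception as e: print(n,repr(e)[:80])
print(env.read_state()["clock"])
E
```

```text
pics
top [ 0.37328777 -0.04185483  1.07141389] [  7.59433291   1.04409268 -90.30272524] 409.5341143789019 252.53156242020128 194.9330946661637 ['image', 'fx', 'fy', 'cx', 'cy', 'position', 'orientation', 'shot']
tray_center [([0.466, -0.076, 0.011], 0.83)]
tray_panel [([0.466, -0.078, 0.004], 0.84)]
tray_pull [([0.465, -0.076, 0.005], 0.9)]
tray_label [([0.462, -0.079, 0.005], 0.84)]
compartment1 [([0.462, -0.079, 0.004], 0.86)]
compartment4 [([0.462, -0.079, 0.004], 0.86)]
dock [([0.69, 0.306, 0.028], 0.93)]
parked_tray [([0.691, 0.301, 0.028], 0.59)]
spool_center []
round_tin_center [([0.688, -0.082, 0.035], 0.76)]
jar_center [([0.452, -0.348, 0.052], 0.62), ([0.678, 0.016, 0.041], 0.57), ([0.691, 0.299, 0.026], 0.41)]
square_box_center [([0.664, -0.175, 0.039], 0.67), ([0.265, -0.298, 0.009], 0.34)]
scanner_grip [([0.452, -0.347, 0.053], 0.91)]
scanner_window [([0.453, -0.348, 0.054], 0.75)]
cradle_seat [([0.431, -0.359, 0.014], 0.86), ([0.692, 0.302, 0.024], 0.67)]
edge_paint [([0.463, -0.081, 0.004], 0.69), ([0.335, 0.31, 0.073], 0.65)]
shears [([0.262, -0.3, 0.009], 0.57), ([0.
[... 395 characters left out ...]
[0.466, -0.068, 0.016], 0.73)]
compartment4 [([0.466, -0.068, 0.016], 0.73)]
dock [([0.689, 0.318, 0.026], 0.8)]
parked_tray [([0.692, 0.315, 0.023], 0.98), ([0.464, -0.069, 0.014], 0.73), ([0.689, -0.073, 0.036], 0.36)]
spool_center []
round_tin_center [([0.689, -0.071, 0.036], 0.82)]
jar_center [([0.682, 0.033, 0.044], 0.78), ([0.464, -0.066, 0.015], 0.23)]
square_box_center [([0.669, -0.157, 0.036], 0.59)]
scanner_grip [([0.461, -0.326, 0.055], 0.74), ([0.338, 0.336, 0.072], 0.25)]
scanner_window [([0.459, -0.326, 0.055], 0.88)]
cradle_seat [([0.439, -0.322, 0.009], 0.64), ([0.461, -0.063, 0.016], 0.3)]
edge_paint [([0.339, 0.339, 0.071], 0.79)]
shears [([0.258, -0.288, 0.008], 0.72)]
1.8
```

View pics/top0.png

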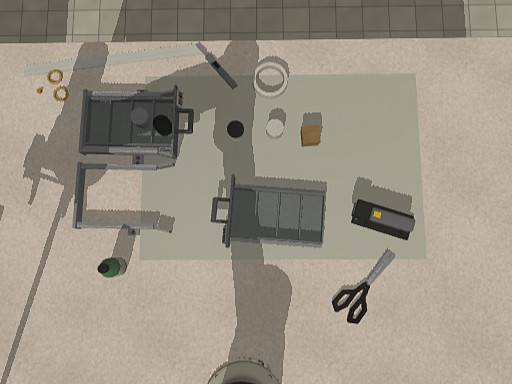

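View pics/side0.png

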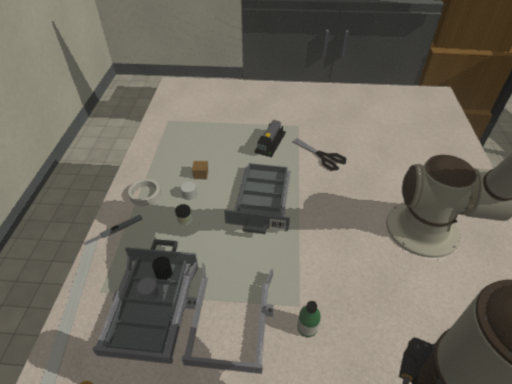

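The top view shows the tray at (270,213) with its pull toward +y. The empty bay is at (80–170,165–230), opening toward −y, and the parked tray sits on its +x side. Jar is at (235,129), tin at (275,128) and box at (311,135), and there is no spool. The side view agrees. Next I'll take close wrist-camera views.

```bash
cat > h.py <<'E'
from workcell import env
import cv2, numpy as np
from scipy.spatial.transform import Rotation as R
from scipy.optimize import minimize
def project(f,P):
    C=R.from_euler('xyz',f["orientation"],degrees=True).as_matrix()
    p=(np.atleast_2d(P)-f["position"])@C
    return np.c_[f["cx"]+f["fx"]*p[:,0]/-p[:,2], f["cy"]-f["fy"]*p[:,1]/-p[:,2]]
def ray(f,uv,z):
    C=R.from_euler('xyz',f["orientation"],degrees=True).as_matrix()
    d=C@np.array([(uv[0]-f["cx"])/f["fx"],-(uv[1]-f["cy"])/f["fy"],-1])
    return f["position"]+d*(z-f["position"][2])/d[2]
def box(x0,x1,y0,y1,z0,z1): return np.array([[x,y,z] for x in(x0,x1) for y in(y0,y1) for z in(z0,z1)])
def cyl(d,h,z0=0): 
    a=np.linspace(0,2*np.pi,40); return np.array([[d/2*np.cos(t),d/2*np.sin(t),z] for z in(z0,z0+h) for t in a])
TRAY=[box(-.118,.118,-.064,.064,.003,.031),box(-.118,.118,-.074,.074,.010,.016),box(-.124,-.118,-.092,.092,.002,.060),
      box(-.168,-.156,-.032,.032,.031,.045),box(-.16,-.12,-.032,-.022,.031,.045),box(-.16,-.12,.022,.032,.031,.045)]
ITEM={"jar":[cyl(.044,.046)],"round_tin":[cyl(.046,.036)],"spool":[cyl(.046,.048)],"square_box":[box(-.022,.022,-.022,.022,0,.040)]}
SCAN=[box(-.066,.046,-.017,.017,.028,.056),box(.046,.086,-.019,.019,.028,.062)]
def place(parts,q):
    c,s=np.cos(q[2]),np.sin(q[2]); M=np.array([[c,-s,0],[s,c,0],[0,0,1]])
    return [p@M.T+[q[0],q[1],0] for p in parts]
def render(f,parts,q):
    m=np.zeros((384*2,512*2),np.uint8)
    for p in place(parts,q):
        h=cv2.convexHull(((project(f,p)+.5)*2*16-8).astype(np.int32)); cv2.fillConvexPoly(m,h,255,shift=4)
    return cv2.resize(m,(512,384),interpolation=cv2.INTER_AREA)/255.
def fit(fm,parts,q0):
    "fm: list of (frame, mask); q0 = x,y,yaw"
    def cost(v):
        q=np.array(q0)+[v[0]*.01,v[1]*.01,v[2]*.1]; c=0
        for f,m in fm:
            r=render(f,parts,q); c+=1-np.minimum(r,m).sum()/max(np.maximum(r,m).sum(),1)
        return c/len(fm)
    best=None
    for s in (1,.3):
        o=minimize(cost,best.x if best else np.zeros(3),method="Nelder-Mead",options=dict(initial_simplex=(best.x if best else np.zeros(3))+s*np.array([[0,0,0],[1,0,0],[0,1,0],[0,0,1]]),xatol=.01,fatol=1e-4))
        best=o
    return np.array(q0)+best.x*[.01,.01,.1],best.fun
def mask(f,thing,near=None):
    r=env.trace(f,thing)
    if near is not None:
        uv=project(f,near)[0]
        r=sorted(r,key=lambda d:np.hypot(*(np.argwhere(d["mask"]).mean(0)[::-1]-uv)))
    return r[0]["mask"] if r else None
E
python3 - <<'E'
from h import *
s=env.read_state(); print(s["tool_rot"],s["opening"])
ft=env.grab_frame("top")
m=mask(ft,"tray_center",[.466,-.076,.02]); print("tray",m.sum(),fit([(ft,m)],TRAY,[.466,-.07,-np.pi/2]))
m=mask(ft,"scanner_grip"); print("scan",m.sum(),fit([(ft,m)],SCAN,[.445,-.34,-1.8]))
for n,p in [("jar",(.68,.02)),("round_tin",(.688,-.077)),("square_box",(.667,-.166))]:
    m=mask(ft,n+"_center",[*p,.03]); print(n,m.sum(),fit([(ft,m)],ITEM[n],[*p,0]))
for k,(p,yaw) in enumerate([((.60,-.08,.30),0),((.56,.10,.30),0)]):
    for y in (0,180,90,-90):
        q=env.inverse_kinematics(p,[180,0,y]); print(y,None if q is None else np.round(q))
    env.goto(p,[180,0,90]); f=env.grab_frame("wrist"); print(f["position"],f["orientation"],f["fx"],f["cx"],f["cy"])
    cv2.imwrite(f"pics/w{k}.png",f["image"])
print(env.read_state()["clock"])
E
```

```text
[ 1.79998816e+02 -1.71130105e-03 -2.05561098e+01] 0.9904529911954416
tray 5693 (array([ 0.46182187, -0.08620881, -1.65767378]), np.float64(0.061170667703054016))
scan 953 (array([ 0.458281  , -0.33656895, -1.86066586]), np.float64(0.14004384283140758))
jar 375 (array([0.68, 0.02, 0.  ]), np.float64(1.0))
round_tin 277 (array([ 0.6930792 , -0.08224794,  0.02247631]), np.float64(0.11093893697166679))
square_box 348 (array([ 0.67182106, -0.1749074 , -0.00404717]), np.float64(0.12760134160056524))
0 [  8.  18.   5.   0. -77.  82.]
180 [  8.  18.   5.  -0. -77. -98.]
90 [  8.  18.   5.   0. -77. 172.]
-90 [  8.  18.   5.   0. -77.  -8.]
[ 0.59999348 -0.0026859   0.46237591] [-16.21331811   0.06438433   0.10142225] 265.35946447968524 254.07628641573527 191.463251660022
0 [ 26.  14.  -0.   0. -76.  64.]
180 [  26.   14.   -0.   -0.  -76. -116.]
90 [ 26.  14.  -0.   0. -76. 154.]
-90 [ 26.  14.  -0.   0. -76. -26.]
[0.56000362 0.17671223 0.46256215] [-16.23543432   0.04611878   0.09703166] 265.35946447968524 254.07628641573527 191.463251660022
5.7167
```

View pics/w0.png

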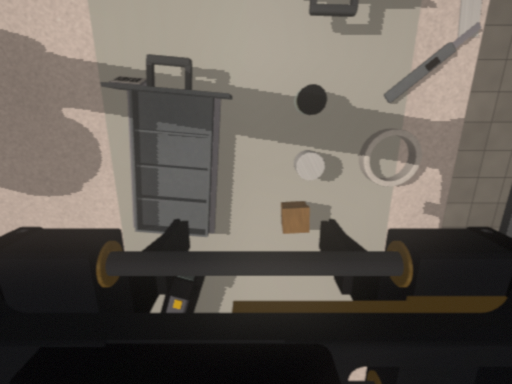

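View pics/w1.png

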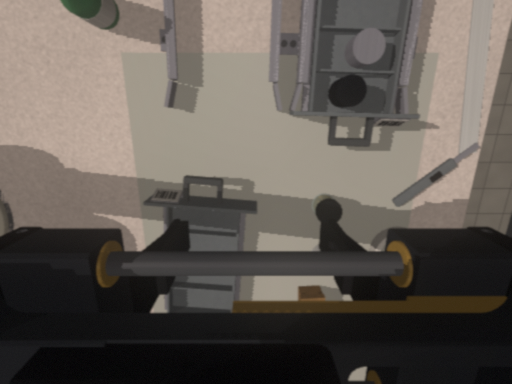

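Wrist view w0 shows jar (312,98), tin (309,166), box (295,217) and tray (175,160). w1 shows the bay's flare tips near (171,105) and (279,108). Next: fit the items and tray from a better wrist position, and view a zoomed dock crop.

```bash
python3 - <<'E'
from h import *
env.goto((.58,-.26,.28),[180,0,90]); f=env.grab_frame("wrist"); ft=env.grab_frame("top")
np.save("f.npy",{k:v for k,v in f.items()},allow_pickle=True)
cv2.imwrite("pics/w2.png",f["image"])
for g,nm in((f,"w"),(ft,"t")):
  m=mask(g,"tray_center",[.462,-.08,.02])
  if m is not None: print(nm,"tray",m.sum(),fit([(g,m)],TRAY,[.462,-.08,-1.65]))
  for n,p in [("jar",(.685,.017)),("round_tin",(.69,-.08)),("square_box",(.668,-.17))]:
    m=mask(g,n+"_center",[*p,.03]); 
    if m is not None: print(nm,n,m.sum(),fit([(g,m)],ITEM[n],[*p,0.1]), np.argwhere(m).mean(0)[::-1].round(),project(g,[*p,.03]).round())
  
env.goto((.56,.06,.28),[180,0,90]); g=env.grab_frame("wrist"); np.save("g.npy",{k:v for k,v in g.items()},allow_pickle=True)
cv2.imwrite("pics/w3.png",cv2.resize(g["image"][0:240,120:420],None,fx=2.5,fy=2.5,interpolation=cv2.INTER_CUBIC))
print(env.read_state()["clock"])
E
```

```text
w tray 13369 (array([ 0.46272755, -0.08920634, -1.65561438]), np.float64(0.009897736127247314))
w round_tin 1148 (array([ 0.6918162 , -0.08436171,  0.20467803]), np.float64(0.08858883172855336)) [334.  41.] [[334.  37.]]
w square_box 1147 (array([ 0.67241083, -0.17691999,  0.07274099]), np.float64(0.03005116609117553)) [316. 110.] [[314. 105.]]
t tray 1164 (array([ 0.46007781, -0.08494343, -1.6681125 ]), np.float64(0.8183566948138168))
t jar 256 (array([0.68640439, 0.02245444, 0.09692586]), np.float64(0.17292756781411134)) [235. 130.] [[237. 130.]]
15.6167
```

View pics/w3.png

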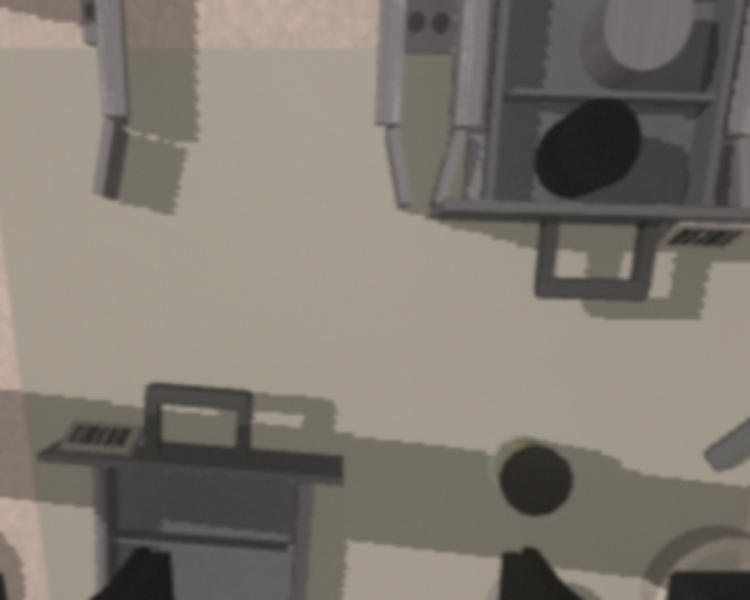

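The crop shows the lip ends at (127,116) left and (376,124) right, and the flare tips at about (117,198) and (399,207).

```bash
python3 - <<'E'
from h import *
g=np.load("g.npy",allow_pickle=True).item()
P=lambda u,v,z: ray(g,((u+.5)/2.5-.5+120,(v+.5)/2.5-.5),z)
L,Rr=P(127,116,.029),P(376,124,.029); d=L-Rr; print(L,Rr,"gap",np.hypot(*d[:2]),"dirs")
yv=d/np.linalg.norm(d); xv=np.array([yv[1],-yv[0],0]); print("yaw",np.degrees(np.arctan2(xv[1],xv[0])))
l2,r2=P(124,0,.029),P(377,0,.029); 
for a,b in((L,l2),(Rr,r2)): print("rail dir",np.degrees(np.arctan2(*(b-a)[[1,0]])))
mid=(L+Rr)/2; print("origin",mid-.042*xv)
tl,tr=P(117,198,.0),P(399,207,.0); print("tips z0",tl,tr,np.hypot(*(tl-tr)[:2])); 
tl,tr=P(105,195,.029),P(405,205,.029); print("tips z29",tl,tr,np.hypot(*(tl-tr)[:2]))
a,b=P(435,208,.061),P(750,210,.061); print("parked panel",a,b)
# tray & jar here
h=env.grab_frame("wrist"); m=mask(h,"jar_center",[.685,.02,.03]); print(fit([(h,m)],ITEM["jar"],[.686,.02,0]))
m=mask(h,"dock",[.55,.3,.02]); 
if m is not None: cv2.imwrite("pics/dm.png",cv2.resize((m*255).astype(np.uint8)[0:240,120:420],None,fx=2.5,fy=2.5))
E
```

```text
[0.44246224 0.22829997 0.029     ] [0.58197288 0.22437579 0.029     ] gap 0.13956581894662604 dirs
yaw 88.38879789839686
rail dir 86.67085065044778
rail dir 90.51207304359534
origin [0.51103664 0.18435449 0.029     ]
tips z0 [0.42406984 0.1891524  0.        ] [0.59861401 0.18413324 0.        ] 0.17461631759550383
tips z29 [0.42619502 0.18731847 0.029     ] [0.59952817 0.18210988 0.029     ] 0.17341139335137615
parked panel [0.61256357 0.17712311 0.061     ] [0.78118814 0.17628112 0.061     ]
(array([0.68697349, 0.01880157, 0.12621158]), np.float64(0.10911789729015431))
```

```bash
cat > pp.py <<'E'
from h import *
T=[.4627,-.0892,-1.6556]
COMP=lambda k,t=T:[t[0]+(k-2.5)*.0577*np.cos(t[2]),t[1]+(k-2.5)*.0577*np.sin(t[2])]
def st(tag):
    s=env.read_state(); print(tag,"t",round(s["clock"],1),"p",np.round(s["position"],3),"open",round(s["opening"],3),"F",np.round(s["force"],1),"ff",np.round(s["finger_force"],1)); return s
def topcheck(n,p):
    f=env.grab_frame("top"); m=mask(f,n+"_center",[*p,.03])
    if m is None: print("unseen"); return p
    c=np.argwhere(m).mean(0)[::-1]; d=np.linalg.norm(c-project(f,[*p,.03])[0]); print(n,"px off",d.round(1)); return p
def pick(n,p,yaw,z=.005):
    env.gripper_to(1.0); env.goto((*p,.12),[180,0,yaw]); 
    env.move_straight((*p,z),force_limit=12,rate=.12); env.gripper_to(0,grasp_force=20); st("grasped "+n)
    env.move_straight((*p,.13)); st("lifted")
def put(n,k,yaw):
    c=COMP(k); env.goto((*c,.11),[180,0,yaw]); s=st("above")
    hit=env.move_straight((*c,.013),force_limit=6,rate=.08); st("down %s"%hit)
    env.gripper_to(.72); env.move_straight((*c,.13)); st("out")
E
python3 - <<'E'
from pp import *
topcheck("jar",(.687,.019))
pick("jar",(.687,.019),-94.9); put("jar",2,-94.9)
topcheck("round_tin",(.692,-.084))
f=env.grab_frame("side"); cv2.imwrite("pics/s1.png",cv2.resize(f["image"][120:300,120:330],None,fx=3,fy=3))
E
```

```text
unseen
grasped jar t 20.6 p [0.687 0.019 0.005] open 0.503 F [ 0.2  0.7 -0.5] ff 20.0
lifted t 21.6 p [0.686 0.019 0.129] open 0.493 F [ 0.1  0.3 -1.3] ff 20.0
above t 22.5 p [ 0.467 -0.06   0.11 ] open 0.503 F [ 0.3  1.  -1.9] ff 20.0
down False t 23.9 p [ 0.466 -0.06   0.013] open 0.502 F [ 0.8  0.2 -1.7] ff 20.0
out t 25.5 p [ 0.464 -0.06   0.129] open 0.718 F [-0.2  0.7 -0.3] ff 0.0
round_tin px off 1.5
```

View pics/s1.png

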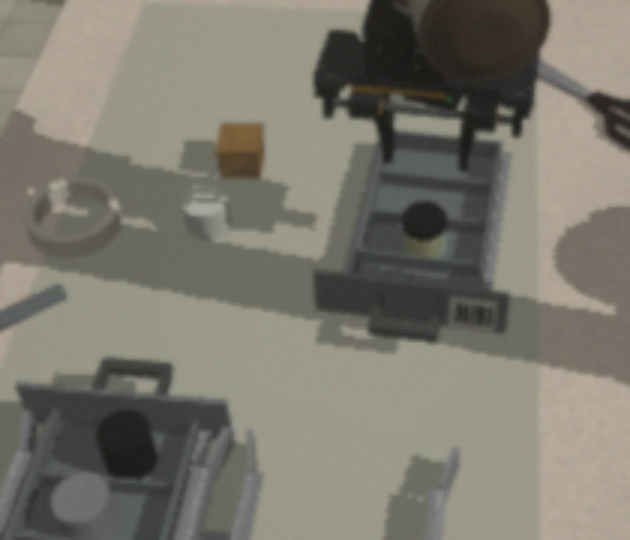

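The jar stands in compartment 2 (425,225 in the crop). Next are the tin and the box.

```bash
python3 - <<'E'
from pp import *
pick("round_tin",(.692,-.084),-94.9,.004); put("round_tin",3,-94.9)
topcheck("square_box",(.6724,-.177))
pick("square_box",(.6724,-.177),-85.8); put("square_box",4,-94.9)
env.goto((.55,-.26,.28),[180,0,90])
f=env.grab_frame("wrist"); cv2.imwrite("pics/w4.png",f["image"])
m=mask(f,"tray_center",[.462,-.08,.02]); 
if m is not None: print(fit([(f,m)],TRAY,T))
st("end")
E
```

```text
grasped round_tin t 29.2 p [ 0.692 -0.084  0.004] open 0.523 F [-0.4 -0.4 -0.1] ff 20.0
lifted t 30.2 p [ 0.691 -0.084  0.129] open 0.525 F [ 0.4  0.4 -1.7] ff 20.0
above t 31.1 p [ 0.462 -0.118  0.11 ] open 0.526 F [ 0.8  1.  -1.3] ff 20.0
down False t 32.5 p [ 0.461 -0.118  0.013] open 0.526 F [-0.2 -0.7 -1.3] ff 20.0
out t 34.0 p [ 0.459 -0.118  0.129] open 0.718 F [-0.2  1.  -0.2] ff 0.0
square_box px off 1.7
grasped square_box t 37.7 p [ 0.672 -0.177  0.005] open 0.506 F [-0.6 -0.5  0.6] ff 20.0
lifted t 38.6 p [ 0.672 -0.177  0.129] open 0.504 F [-0.4  0.1 -2.3] ff 20.0
above t 39.5 p [ 0.457 -0.176  0.11 ] open 0.504 F [ 0.7  0.9 -1.3] ff 20.0
down False t 40.9 p [ 0.456 -0.175  0.013] open 0.505 F [ 0.8 -0.  -1.2] ff 20.0
out t 42.5 p [ 0.455 -0.175  0.129] open 0.719 F [-0.1  0.5  0.9] ff 0.0
(array([ 0.4626457 , -0.08938408, -1.65232707]), np.float64(0.2756692930453982))
end t 45.0 p [ 0.55 -0.26  0.28] open 0.724 F [ 0.1 -0.1 -0.2] ff 0.0
```

View pics/w4.png

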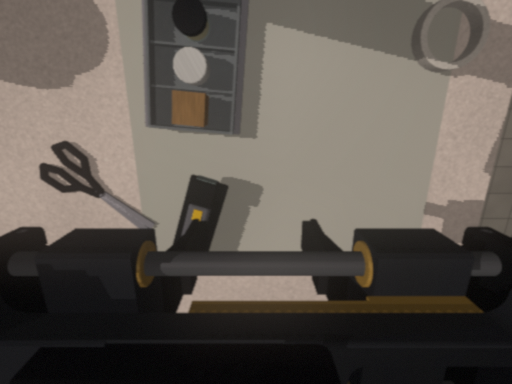

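```bash
python3 - <<'E'
from pp import *
C0=np.array(T[:2]); C1=np.array([.49,-.02]); y0,y1=T[2],np.radians(88.4)-2*np.pi
pull=lambda c,y:(c[0]-.162*np.cos(y),c[1]-.162*np.sin(y))
tool=lambda y:[180,0,(np.degrees(y)+90+180)%360-180]
p=pull(C0,y0); env.gripper_to(.32); env.goto((*p,.13),tool(y0)); print(env.read_state()["joint_positions"])
hit=env.move_straight((*p,.022),force_limit=8,rate=.1); st("down %s"%hit)
env.gripper_to(0,grasp_force=30); st("grip")
N=14
for i in range(1,N+1):
    a=i/N; y=y0+a*(y1-y0); c=C0+a*(C1-C0)
    env.move_straight((*pull(c,y),.022),tool(y),rate=.12)
    if i%4==0: st(i)
s=st("swung"); print(s["tool_rot"],s["joint_positions"])
f=env.grab_frame("top"); m=mask(f,"tray_center",[*C1,.02]); cv2.imwrite("pics/t2.png",f["image"])
if m is not None: print(fit([(f,m)],TRAY,[*C1,y1]),m.sum())
E
```

```text
[ 2.79731602e+01  1.36339164e+01 -2.67068972e+01  2.55863808e-03
 -4.96469740e+01  5.71456501e+01]
down False t 50.5 p [0.477 0.072 0.023] open 0.322 F [-0.4  0.2  0.5] ff 0.0
grip t 50.9 p [0.477 0.072 0.022] open 0.137 F [-0.5 -0.3  3.2] ff 30.0
4 t 52.7 p [0.604 0.023 0.022] open 0.133 F [ 2.4 -1.3  4.9] ff 30.0
8 t 54.3 p [ 0.633 -0.095  0.022] open 0.133 F [-0.7 -2.3  6. ] ff 30.0
12 t 56.0 p [ 0.548 -0.178  0.022] open 0.133 F [-4.3 -1.3  9. ] ff 30.0
swung t 56.8 p [ 0.482 -0.181  0.022] open 0.135 F [-2.9 -0.3 10.6] ff 30.0
[179.95525816  -0.27224594 178.4140704 ] [-2.53761707e+00  2.55582373e+01 -2.84627030e+01 -6.80048632e-02
 -3.62520304e+01 -8.89934823e+01]
(array([ 0.487723  , -0.0152523 , -4.72926358]), np.float64(0.8334222194826826)) 976
```

View pics/t2.png

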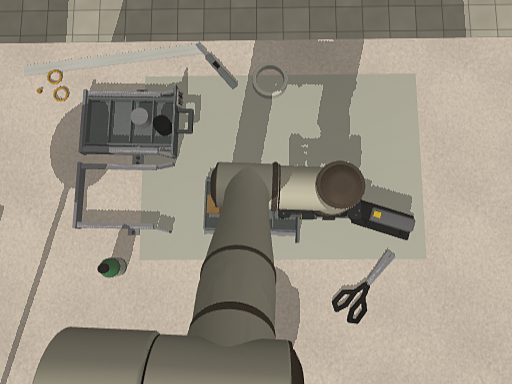

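The tray has swung to the right orientation, with the box end showing at (212,200). I'll re-grip to relieve the vertical stress, check from the side camera, then align in front of the bay.

```bash
python3 - <<'E'
from pp import *
y1=np.radians(88.4)
env.gripper_to(.32); st("open"); 
f=env.grab_frame("side"); m=mask(f,"tray_center",[.49,-.02,.02]); cv2.imwrite("pics/s2.png",cv2.resize(f["image"][100:330,90:340],None,fx=2.6,fy=2.6))
if m is not None: print(fit([(f,m)],TRAY,[.49,-.02,y1]),m.sum())
E
```

```text
open t 57.5 p [ 0.485 -0.182  0.022] open 0.317 F [ 0.3 -0.3  1.1] ff 0.0
(array([ 0.48951011, -0.01658272,  1.54533679]), np.float64(0.23589187158968794)) 3191
```

View pics/s2.png

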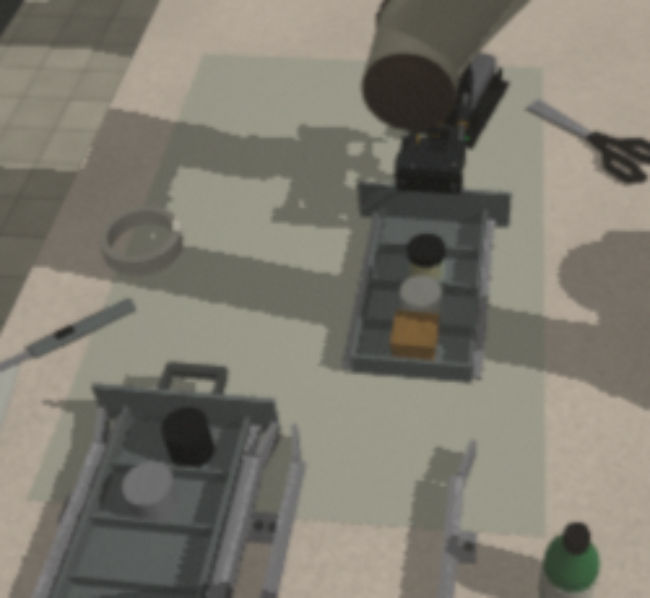

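```bash
python3 - <<'E'
from pp import *
O=np.array([.511,.1845]); a=np.radians(88.5); u=np.array([np.cos(a),np.sin(a)])
P=lambda d:(*(O+u*(d-.162)),.022)
rot=[180,0,178.5]
env.gripper_to(0,grasp_force=20); st("grip")
env.move_straight(P(-.14),rot,rate=.1); st("aligned")
for d in (-.06,.0,.06):
    h=env.move_straight(P(d),rot,rate=.08,force_limit=18); st((d,h))
    if h: break
    if d==0.:
        env.gripper_to(.25); env.gripper_to(0,grasp_force=12)
else:
    h=env.move_straight(P(.119),rot,rate=.06,force_limit=18); st(("home",h))
f=env.grab_frame("side"); cv2.imwrite("pics/s3.png",cv2.resize(f["image"][150:384,80:340],None,fx=2.5,fy=2.5))
E
```

```text
grip t 58.1 p [ 0.485 -0.182  0.022] open 0.134 F [0.9 0.8 0.4] ff 20.0
aligned t 58.9 p [ 0.503 -0.117  0.022] open 0.133 F [-1.3  3.1  0.9] ff 20.0
(-0.06, False) t 60.0 p [ 0.505 -0.037  0.022] open 0.136 F [-0.2  3.1 -0.4] ff 20.0
(0.0, False) t 61.0 p [0.507 0.023 0.022] open 0.134 F [-0.5  2.9 -0.9] ff 20.0
(0.06, False) t 62.7 p [0.509 0.084 0.022] open 0.134 F [-0.8  2.3 -0.7] ff 12.0
('home', False) t 63.9 p [0.51  0.141 0.022] open 0.139 F [ 0.4 -5.1  1.2] ff 12.0
```

View pics/s3.png

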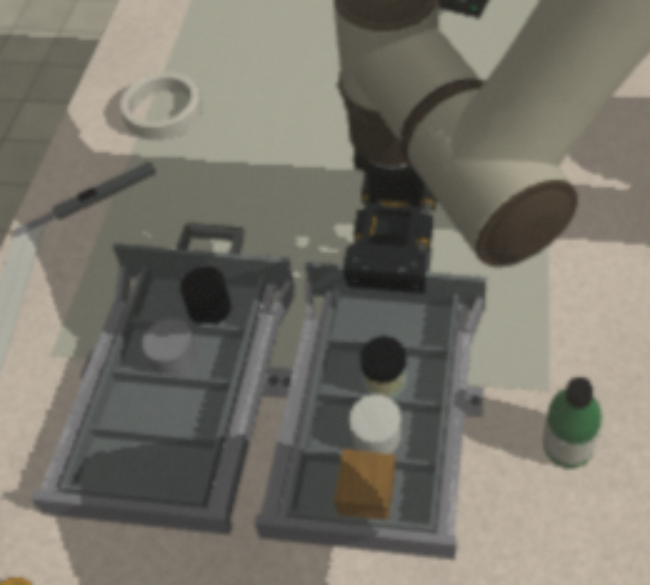

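```bash
python3 - <<'E'
from pp import *
O=np.array([.511,.1845]); a=np.radians(88.5); u=np.array([np.cos(a),np.sin(a)])
P=lambda d:(*(O+u*(d-.162)),.022)
h=env.move_straight(P(.127),[180,0,178.5],rate=.03,force_limit=15); s=st(("push",h))
print("d",(np.array(s["position"][:2])-O)@u+.162)
env.gripper_to(.32); s=st("rel"); p=s["position"]; env.move_straight((p[0],p[1],.16)); st("up")
# look at tray and scanner
env.goto((.50,-.02,.27),[180,0,90]); f=env.grab_frame("wrist"); np.save("hm.npy",f,allow_pickle=True)
m=mask(f,"tray_center",[.511,.30,.02])
if m is not None: print(fit([(f,m)],TRAY,[.514,.30,a]),m.sum())
ft=env.grab_frame("top"); m=mask(ft,"scanner_grip",[.455,-.34,.04]); print("scan top",fit([(ft,m)],SCAN,[.45,-.34,-1.86]))
cv2.imwrite("pics/w5.png",cv2.resize(f["image"][:230,100:420],None,fx=2.4,fy=2.4)); st("")
E
```

```text
('push', True) t 64.1 p [0.51  0.141 0.022] open 0.137 F [ 1.1 -3.3  2.6] ff 12.0
d 0.11839548033331504
rel t 64.8 p [0.508 0.14  0.021] open 0.318 F [ 0.4  0.2 -0.5] ff 0.0
up t 65.8 p [0.508 0.14  0.159] open 0.319 F [-0.   0.4 -0.9] ff 0.0
(array([0.51363119, 0.30296691, 1.52989856]), np.float64(0.10785710525414194)) 4375Traceback (most recent call last):
  File "<stdin>", line 11, in <module>
  File "h.py", line 37, in fit
    o=minimize(cost,best.x if best else np.zeros(3),method="Nelder-Mead",options=dict(initial_simplex=(best.x if best else np.zeros(3))+s*np.array([[0,0,0],[1,0,0],[0,1,0],[0,0,1]]),xatol=.01,fatol=1e-4))
    res = _minimize_neldermead(fun, x0, args, callback, bounds=bounds,
                               **options)
    fsim[k] = func(sim[k])
              ~~~~^^^^^^^^
    fx = function(np.copy(x), *(wrapper_args + args))
  File "h.py", line 33, in cost
    r=render(f,parts,q); c+=1-np.minimum(r,m).sum()/max(np.maximum(r,m).sum(),1)
                              ~~~~~~~~~~^^^^^
TypeError: '<=' not supported between instances of 'float' and 'NoneType'
```

```bash
python3 - <<'E'
from pp import *
f=np.load("hm.npy",allow_pickle=True).item()
A=cv2.resize(f["image"][:230,100:420],None,fx=1.5,fy=1.5)
env.goto((.46,-.18,.25),[180,0,-90]); f=env.grab_frame("wrist"); np.save("sc.npy",f,allow_pickle=True)
m=mask(f,"scanner_grip",[.455,-.34,.04])
if m is not None: print(fit([(f,m)],SCAN,[.455,-.34,-1.86]),fit([(f,m)],SCAN,[.455,-.34,-1.86+np.pi]),m.sum())
B=cv2.resize(f["image"][:230,100:420],None,fx=1.5,fy=1.5)
cv2.imwrite("pics/w5.png",np.vstack([A[:260],B[:340]])); st("")
E
```

```text
(array([ 0.45678732, -0.34220622, -1.86611658]), np.float64(0.06755903845197575)) (array([ 0.45096314, -0.36102465,  1.27166925]), np.float64(0.03749019727274805)) 2987
 t 72.7 p [ 0.46 -0.18  0.25] open 0.321 F [-0.5 -0.5 -0.5] ff 0.0
```

View pics/w5.png

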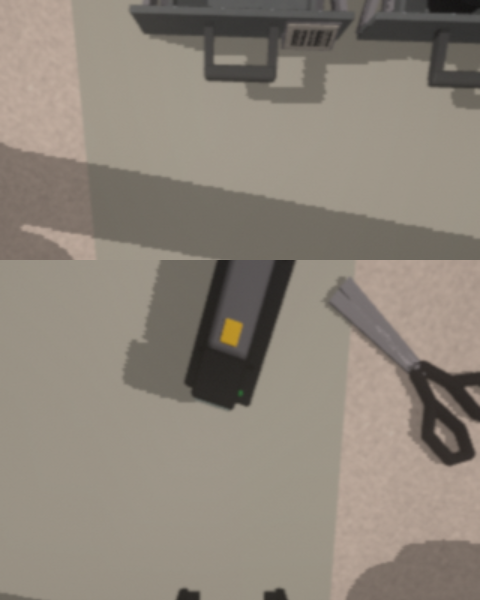

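The tray looks home, with its panel against the rails and its label at (310,37). The scanner's head points toward +y, so its yaw is about 73°. I'll refine that from further back, then grasp.

```bash
python3 - <<'E'
from pp import *
env.goto((.46,-.12,.27),[180,0,-107]); f=env.grab_frame("wrist")
m=mask(f,"scanner_grip",[.451,-.361,.04])
q,c=fit([(f,m)],SCAN,[.451,-.361,1.2717]); print(q,c,m.sum(),np.argwhere(m).min(0),np.argwhere(m).max(0))
if c<.09:
    yaw=np.degrees(q[2])-180; np.save("scan.npy",q)
    env.gripper_to(.75); env.goto((q[0],q[1],.12),[180,0,yaw])
    h=env.move_straight((q[0],q[1],.023),force_limit=8,rate=.08); st(("down",h))
    env.gripper_to(0,grasp_force=25); s=st("grip"); print(s["wrist_torque"])
    env.move_straight((q[0],q[1],.05),rate=.06); s=st("lift"); print(s["wrist_torque"])
    f=env.grab_frame("side"); cv2.imwrite("pics/s4.png",cv2.resize(f["image"][90:250,200:360],None,fx=3.5,fy=3.5))
E
```

```text
[ 0.45187093 -0.36221403  1.29527846] 0.05979934144050969 1870 [  0 189] [ 61 222]
('down', False) t 76.6 p [ 0.452 -0.362  0.024] open 0.75 F [-0.7  0.3  0.2] ff 0.0
grip t 77.3 p [ 0.452 -0.362  0.023] open 0.385 F [0.3 0.8 0.5] ff 24.8
[ 0.15783292 -0.00349297  0.02496224]
lift t 77.9 p [ 0.452 -0.362  0.05 ] open 0.391 F [-0.8  1.1 -1.8] ff 24.8
[ 0.08593436 -0.05269147 -0.00860961]
```

View pics/s4.png

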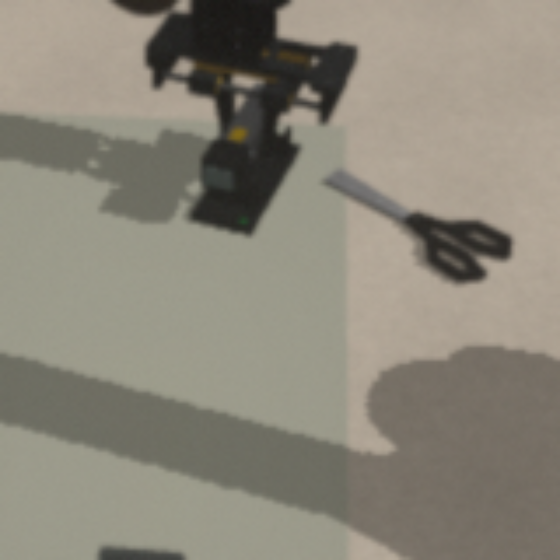

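```bash
python3 - <<'E'
from pp import *
O=np.array([.511,.1845]); a=np.radians(88.5); u=np.array([np.cos(a),np.sin(a)]); v=np.array([u[1],-u[0]])
q=np.load("scan.npy"); g=O+u*-.193+v*.06
env.move_straight((q[0],q[1],.11),rate=.12); st("up")
env.goto((*(g-.04*u),.11),[180,0,-91.5]); st("over")
env.move_straight((*(g-.04*u),.014),rate=.08); env.move_straight((*g,.014),rate=.06); st("read")
env.dwell(2.5); s=st("held"); print(s["tool_rot"],g)
f=env.grab_frame("side"); cv2.imwrite("pics/s5.png",cv2.resize(f["image"][170:310,120:290],None,fx=4,fy=4))
E
```

```text
up t 78.6 p [ 0.451 -0.362  0.109] open 0.393 F [ 0.3  0.3 -1.7] ff 24.8
over t 79.8 p [ 0.565 -0.051  0.11 ] open 0.392 F [ 0.1  0.1 -1.3] ff 24.8
read t 82.0 p [ 0.566 -0.01   0.014] open 0.387 F [-0.4  0.5 -1.3] ff 24.8
held t 84.5 p [ 0.566 -0.01   0.014] open 0.393 F [-0.1  0.5 -2. ] ff 24.8
[-1.79998200e+02  1.77471301e-03 -9.14999367e+01] [ 0.56592729 -0.01000448]
```

View pics/s5.png

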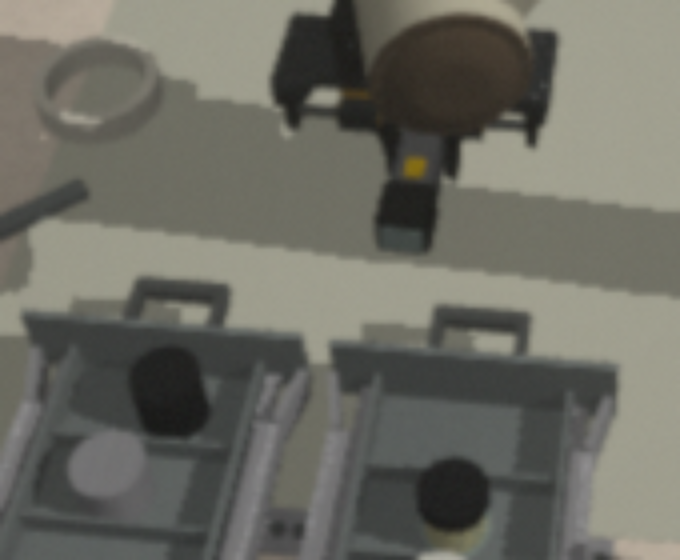

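```bash
python3 - <<'E'
from pp import *
f=env.grab_frame("side"); u=np.array([.0262,.9997,0]); g=np.array([.566,-.010,.033])
w=g+.087*u+[0,0,.003]; v=np.array([1,-.026,0])
print("window corners crop px", ((project(f,[w+v*a+np.array([0,0,b]) for a in(-.019,.019) for b in(-.017,.017)])-[120,170]+.5)*4).round())
print("label",((project(f,[.511+.06-.0002,.1845-.006-.0016,.036])-[120,170]+.5)*4).round())
E
```

```text
window corners crop px [[435. 259.]
 [432. 228.]
 [381. 255.]
 [377. 224.]]
label [[381. 363.]]
```

The projected window corners match the picture, so the scanner is level and on target. Now I'll return it to the cradle.

```bash
python3 - <<'E'
from pp import *
env.dwell(.6)
q=np.load("scan.npy"); yaw=np.degrees(q[2])-180; p=env.read_state()["position"]
env.move_straight((p[0],p[1]-.05,.03),rate=.1); env.move_straight((p[0],p[1]-.05,.12),rate=.12)
env.goto((q[0],q[1],.11),[180,0,yaw]); st("over")
env.move_straight((q[0],q[1],.05),rate=.1)
h=env.move_straight((q[0],q[1],.0235),rate=.04,force_limit=6); st(("down",h))
env.gripper_to(.75); env.dwell(.3); env.move_straight((q[0],q[1],.15),rate=.12); st("out")
env.goto((.46,-.10,.28),[180,0,-90]); f=env.grab_frame("wrist")
m=mask(f,"scanner_grip",[*q[:2],.04]); print(fit([(f,m)],SCAN,q),q)
env.goto((.45,-.10,.30),[180,0,90]); w=env.grab_frame("wrist")
B=f["image"][:200,100:420]; A=w["image"][:200,100:420]
s=env.grab_frame("side")["image"][90:370,90:410]
cv2.imwrite("pics/end.png",cv2.resize(np.vstack([B[:120],s]),None,fx=1.5,fy=1.5)); st("")
E
```

```text
over t 88.0 p [ 0.452 -0.362  0.11 ] open 0.386 F [ 0.5  0.7 -1.4] ff 24.8
('down', True) t 89.4 p [ 0.451 -0.362  0.023] open 0.393 F [-0.2 -0.1  4.3] ff 24.8
out t 91.8 p [ 0.451 -0.362  0.149] open 0.755 F [-0.1 -0.   0.8] ff 0.0
(array([ 0.45197613, -0.36240706,  1.30943435]), np.float64(0.05606143166262978)) [ 0.45187093 -0.36221403  1.29527846]
 t 95.7 p [ 0.45 -0.1   0.3 ] open 0.749 F [ 0.  -0.4  0.1] ff 0.0
```

View pics/end.png

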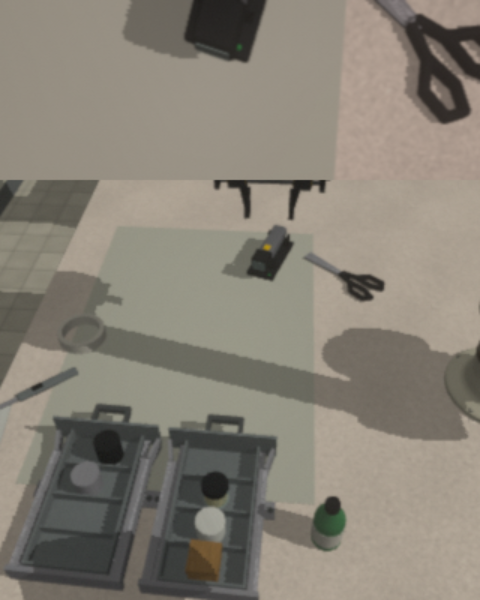

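The scanner lies in its cradle at (270,250), the tray is home with three items upright, and the bottle and shears are untouched.

```bash
python3 -c "
from workcell import env
print(env.close_job())"
```

```text
the job is handed in; nothing more can be done
None
```

I packed the jar, tin and box (the spool was absent), slid the tray fully home back end first, held the scanner on its label, laid it back in its cradle and handed the job in; the final pictures look right, but no verdict was returned.

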